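# Proof pull of the spring gauge in the bench cabinet's tray

### The job

Pull the cabinet's half-open tray out until it meets its stop, then draw the spring gauge out by its orange knob until the black pointer lies on the red mark, and hold it there for two seconds without ever overshooting the mark by a centimetre. Then ease the pointer slowly back to its zero, never letting the spring snap it back, let go, and leave the tray fully out and the things standing beside the cabinet undisturbed.

Things in the scene. Friction and masses are not known exactly. Their poses are not given: they have to be found in the camera images.
- cabinet: low white cabinet, 340 mm wide, 240 deep, 245 tall, facing the robot; origin at the foot of its front face's middle; x points into the cabinet, y to the left as the robot sees it, z up. Its blue face (142 to 225 mm above the table) has its front in the plane x = 0; its wooden top (225 to 245 mm) overhangs 25 mm to the front. The open slot below holds the tray
- tray (a joint): the pull-out tray: -0.060 m = shut, grows as it slides straight out (the cabinet's -x), 0.110 m = at its hard stop. Starts at 0 to 0.05, so 60 to 110 mm out. About 3 N of friction, 0.9 kg; it stays where it is left. It is 300 mm wide; its front panel and side walls reach 105 mm above the table
- tray_pull (a point): on the upright steel bar (12 mm thick) that is the tray's pull, in the middle of the tray's width, 35 mm in front of its front panel (47 mm in front of the blue face when shut). The point is 100 mm above the table; the bar runs from 68 to 126 mm, with stems back to the panel at 68 and 98 mm. Axes as the cabinet's
- gauge_knob (a point): grip point, 110 mm above the table, of the orange upright post (16 mm thick, top 22 mm higher, foot 35 mm lower) in the tray, 45 mm right of its middle; 40 mm free on each side once out. With the tray out it is 30 to 56 mm before the blue face, close under the top's edge: the gripper must lean back to the robot, some 35 degrees. Axes as the cabinet's
- gauge (a joint): how far the black pointer is drawn from its zero, m: 0 = zero (spring home), grows towards the robot, at most 0.09. The spring needs 3 N to leave zero and 1.5 N more for each 10 mm. The knob first slides freely (under 1.5 N) by an unknown play of 8 to 22 mm along the cabinet's -x, then takes the pointer along one to one. Let go when drawn, it snaps back
- pointer (a point): tip of the black pointer (3 mm wide, 30 long), which lies flat over the white scale plate in the tray, 65 mm left of its middle. It moves only with the knob, not by pushing it. Axes as the cabinet's
- mark (a point): middle of the red mark line (3 mm wide, 50 long, red square tab at its left end) across the white scale plate, 80 mm left of the tray's middle, fixed to the tray, 35 to 60 mm nearer the robot than the pointer's zero. Axes as the cabinet's: the pointer is on the mark when both have the same x along these axes
- bottle: bystander, white sample bottle with a red cap, 64 mm in diameter, 150 mm tall, stands left of the cabinet; origin at the centre of its underside
- filter_box: bystander, flat white box of membrane filters, 75 x 75 x 26 mm, lies right of the tray's path; origin at the centre of its underside
- funnel_cup: bystander, clear cup 76 mm across the rim, 85 mm tall, stands right of the cabinet; origin at the centre of its underside

How it is judged (in metres and radians):
On the way, in this order (a step that is already met when the one before it is completed fails the run):
1. the tray is pulled out to its stop (value of joint tray above 0.105 m), for 0.3 s.
2. the pointer is held within 4 mm of the red mark for two seconds, the tray at its stop (x of pointer in the frame of mark between -0.004 and 0.004 m and value of joint tray above 0.105 m), for 1.9 s.
3. the pointer is eased back to its zero (value of joint gauge below 0.004 m), for 0.2 s.
At the end, for the whole second after the job is handed in: The tray is at its stop (within 5 mm), the pointer is back at its zero (within 4 mm), everything is released and at rest, and the bottle, filter box and cup stand upright within 20 mm of where they were (value of joint tray above 0.105 m and value of joint gauge below 0.004 m and velocity of joint gauge between -0.01 and 0.01 m/s and velocity of joint tray between -0.01 and 0.01 m/s and angle between each of bottle, filter_box, funnel_cup's own z axis and vertical below 0.15 rad and distance of each of bottle, filter_box, funnel_cup from where it was at the start of the episode below 0.02 m); the robot touches nothing.
It fails at once if the pointer ran more than 10 mm past the red mark (x of pointer in the frame of mark below -0.01 m).
It fails at once if the spring snapped the pointer back (faster than 0.3 m/s) (velocity of joint gauge below -0.3 m/s).
It fails at once if a bystander was knocked over or shoved (angle between any of bottle, filter_box, funnel_cup's own z axis and vertical above 0.5 rad or distance of any of bottle, filter_box, funnel_cup from where it was at the start of the episode above 0.03 m).
It also fails if it takes over 51 s, if anything falls off the work surface, if the arm or the gripper's body presses on something with over 40 N, if the wrist force passes 120 N, or if a joint passes its speed limit or range.

### The arm

A 6-joint arm with a two-finger parallel gripper is mounted at the origin on the work surface. World frame = base frame: x ahead of the robot, y to its left, z up, the work surface at z = 0. Lengths are in m, angles in degrees, forces in N, time in s.
With the tool pointing down it reaches from about 0.35 to 0.875 m from the base axis. Payload 4.2 kg.
Tool frame: the origin (TCP) lies on the centre line of the jaws, within the pads' length; the fingertips stand 11 mm ahead of it and the grasp point (between the pads) lies 8 mm behind it; z points along the fingers, y is the line along which they close (so a half turn about z gives the same grasp; the last joint's range is limited). The gripper opens to 87 mm and grips with 3 to 60 N. Pads are 19 mm wide; open, the fingers measure 117 mm over their backs; the gripper's body (75 mm by 190 mm) begins 51 mm behind the grasp point.
Start: joints at [84.145, 22.042, 0.453, 0, -68.411, -14.817], TCP at [0.221, 0.585, 0.234] pointing down, gripper open.
Joint ranges: [-179.83, 179.83], [-69.29, 118.12], [-61.27, 80.66], [-181.25, 117.63], [-171.15, -9.14], [-177.46, 177.46]. Speed limits (degrees/s): [159.86, 159.86, 180, 180, 180, 180].

### API

Orientations are given as a 3x3 rotation matrix whose columns are the frame's x, y, z axes.
In Python, from station import r gives the robot as it stands.
- The arm moves only by the tool servo_tool, never from a script. Its argument "commands" is a list that holds one entry, the list of rows, each a list of 7 numbers: the closure, from 0 (fully open) to 1 (shut), then the shift along the tool's x, y, z in mm, then the turn, a rotation vector about the tool's x, y, z in rad. In form: [[[claw, x, y, z, ax, ay, az], ...]]. A call has exactly 5 rows; each row is the pose to reach, as a shift and turn from the pose commanded when the call began, along the tool's axes at that moment; what a row does not reach only later rows make up. A row lasts 1/10 s, in which the tool goes at most 50 mm and 8.59 degrees, less where a joint would pass 70% of its speed; a pose out of reach is approached as far as the arm can. A call with a gripper value outside its range is refused whole. The fingers move at their own pace and stop on an object; the grip force is fixed at half the most. Time passes only in rows, so rows that repeat a pose let the fingers close, or fill a call up. It gives the time, the measured TCP pose, the force, the opening and the grip force at its end, in the units of the state.
- r.sense(): the state, without advancing time (a new reading comes with each control period).
- r.capture(name): name is "scene" or "top" or "wrist"; returns a dict with "pixels" (480x640x3 uint8, red, green, blue), "camera_matrix" (3x3 intrinsics, pixels), "dist" ([k1, k2, p1, p2, k3] as OpenCV has them; the pictures are not rectified), "R" (3x3) and "t" (3): a world point X has camera coordinates R X + t. Camera axes: x right, y down, z forward; pixel columns grow to the right and rows downward; lengths in m; the calibration is good to about 2 mm. A picture is of the moment at which its call begins. There is no depth.
- r.finish_job(): hands the job in; it is judged then, once.
The state is a dict: "time_s": time; "joints": joint angles; "joint_velocities": joint speeds; "effort": joint torques, N m; "tcp_pos": TCP position; "ee_rot": TCP orientation; "wrist_force": force on the tool from outside, world axes, zero at the start; "moment": the same for the moment, N m; "gripper_width": opening from 0.0 (shut) to 1.0 (fully open); "gripper_force": force on a finger pad.
Only numpy, scipy, OpenCV 4.12 (cv2) and the standard library are available. Lean on these libraries where they do the work, as an engineer would, in place of code of your own. Each camera call takes 0.05 s, during which the arm holds its last target. There are 200 camera calls.

## Working session

There is one attempt and no reset: what is moved stays moved. The work goes in short steps, Python scripts to look and compute and a tool call to move; the robot and the scene stay as the last step left them, time stands still between calls to the robot, and variables do not carry over. Pictures are saved under pics/ and viewed, at most 10 in all, crops included, and the job is handed in when it is done.

Besides the shell and the picture viewer there is one more tool, called after ">>>" by a JSON object that holds its "name" and its "arguments". servo_tool: Moves the arm, as the interface text tells. Its arguments: {"type":"object","properties":{"commands":{"type":"array","items":{"type":"array","items":{"type":"array","items":{"type":"number"}}}}},"required":["commands"]}

```bash
ls; mkdir -p pics
cat > h.py <<'E'
import numpy as np, cv2
from station import r
def save(n,f):
    c=r.capture(n); cv2.imwrite(f,cv2.cvtColor(c['pixels'],cv2.COLOR_RGB2BGR)); return c
def ray(c,uv):
    R=np.array(c['R']);t=np.array(c['t'])
    p=cv2.undistortPoints(np.array([[uv]],float),np.array(c['camera_matrix']),np.array(c['dist'])).ravel()
    return -R.T@t, R.T@np.array([p[0],p[1],1.])
def onz(c,uv,z):
    o,d=ray(c,uv); return o+d*(z-o[2])/d[2]
E
python3 - <<'E'
from h import *
a=save('scene','pics/s0.png');b=save('top','pics/t0.png')
import pickle;pickle.dump((a,b),open('c0.pkl','wb'))
for c in(a,b):
    R=np.array(c['R']);print((-R.T@c['t']).round(3),R[2].round(2))
print(r.sense())
E
```

```text
pics
[0.489 0.302 0.974] [ 0.12 -0.29 -0.95]
[0.4   0.033 1.199] [ 0.21 -0.   -0.98]
{'time_s': 0.1, 'joints': array([ 8.41445451e+01,  2.20868069e+01,  3.87769802e-01, -2.53269116e-02,
       -6.84120072e+01, -1.48182876e+01]), 'joint_velocities': array([ 0.01119745, -0.18021076,  0.36985634,  0.16911655,  0.01555828,
       -0.02895061]), 'effort': array([-4.24110385e-04, -3.91693926e+01,  1.87933606e+01,  4.23183337e+00,
        1.34309381e-02, -7.42144266e-05]), 'tcp_pos': array([0.22043647, 0.58428034, 0.2325653 ]), 'ee_rot': array([[ 9.35548381e-01, -3.53198044e-01, -6.06604576e-04],
       [-3.53198552e-01, -9.35546485e-01, -1.88600802e-03],
       [ 9.86275640e-05,  1.97870361e-03, -9.99998038e-01]]), 'wrist_force': array([-0.11481562,  0.51398441, -0.18417562]), 'moment': array([-0.04238947,  0.038257  , -0.03016762]), 'gripper_force': 0.0, 'gripper_width': 0.9974923453247637}
```

View pics/s0.png

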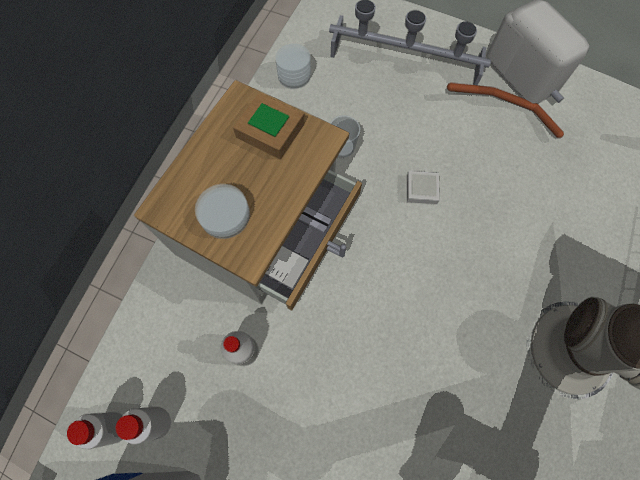

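View pics/t0.png

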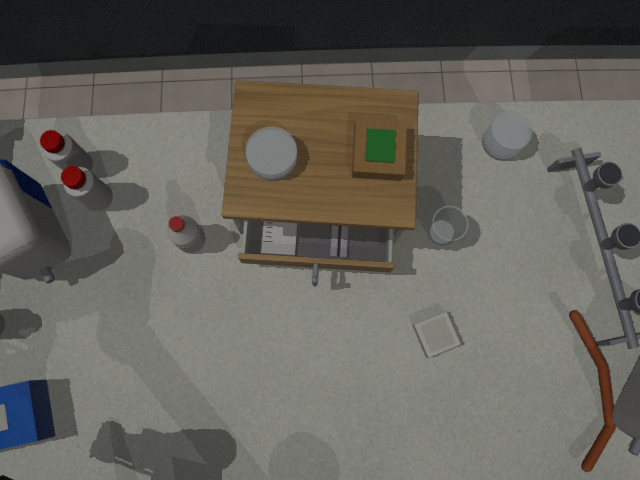

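The scene view shows the wooden cabinet top, the tray with its pull near (340,243) and the white box at (424,187). The top view has the top's front edge running (224,216)–(414,227), the pull at (316,270), the bottle at (183,232), the cup at (449,226) and the box at (438,334).

Run:
```python
from h import *
import pickle
a,b=pickle.load(open('c0.pkl','rb'))
hsv=cv2.cvtColor(b['pixels'],cv2.COLOR_RGB2HSV)
m=cv2.inRange(hsv,(8,70,50),(25,220,255))
m[235:]=0
m=cv2.morphologyEx(m,cv2.MORPH_CLOSE,np.ones((5,5)))
cs=max(cv2.findContours(m,0,1)[0],key=cv2.contourArea)
q=cv2.approxPolyDP(cv2.convexHull(cs),8,True)[:,0]
print(q.tolist())
for p in q: print(p,onz(b,p,.245).round(4))
im=b['pixels'][195:315,200:480,::-1]; i2=a['pixels'][160:320,240:460,::-1]
o=np.full((600,800,3),0,np.uint8)
x=cv2.resize(im,(700,300),interpolation=2);o[:300,:700]=x
x=cv2.resize(i2,(412,300),interpolation=2);o[300:,:412]=x
cv2.imwrite('pics/z0.png',o)
for n,p,z in(('bottle',(183,232),.0),('cup',(449,226),.04),('box',(438,334),.026)):print(n,onz(b,p,z).round(3))
```

```text
[[235, 82], [417, 91], [415, 226], [223, 217]]
[235  82] [0.9192 0.1576 0.245 ]
[417  91] [ 0.8886 -0.1817  0.245 ]
[415 226] [ 0.6297 -0.1576  0.245 ]
[223 217] [0.6582 0.18   0.245 ]
bottle [0.694 0.307 0.   ]
cup [ 0.676 -0.272  0.04 ]
box [ 0.449 -0.233  0.026]
```

View pics/z0.png

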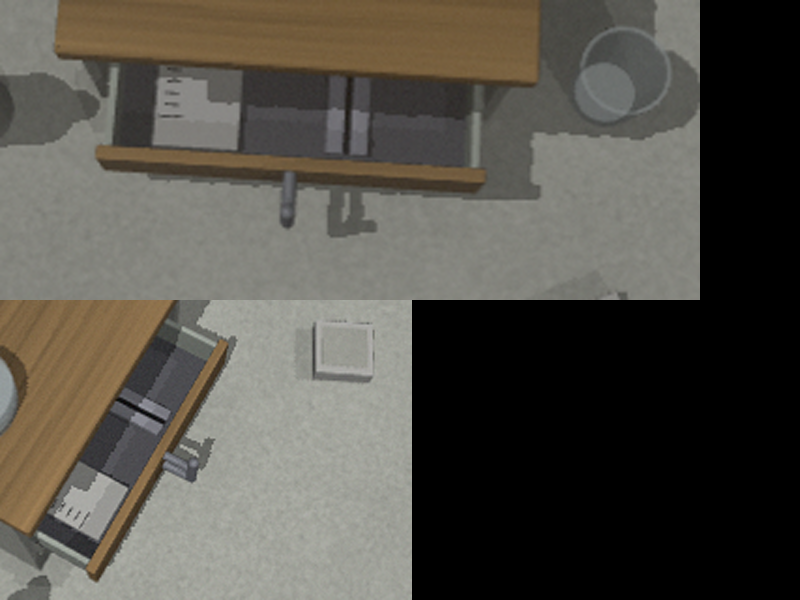

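The crop shows the pull bar's top at about (315,278) in the top view and (344,245) in the scene view. The knob is still hidden under the top.

```bash
cat >> h.py <<'E'
XC=np.array([.9965,-.084,0]);YC=np.array([.084,.9965,0]);O=np.array([.669,.009,0])
def cab(p): return np.array([(p-O)@XC,(p-O)@YC,p[2]])
def tri(r1,r2):
    (o,d),(p,e)=r1,r2; s=np.linalg.lstsq(np.c_[d,-e],p-o,rcond=None)[0]
    return (o+d*s[0]+p+e*s[1])/2, np.linalg.norm(o+d*s[0]-p-e*s[1])
E
python3 - <<'E'
from h import *
import pickle
a,b=pickle.load(open('c0.pkl','rb'))
for c,p in((b,(315.2,278)),(a,(343.6,245))):
    P=onz(c,p,.126);print(P.round(4),cab(P).round(4))
print(tri(ray(b,(315.2,278)),ray(a,(343.6,245))))
print(r.sense()['tcp_pos'])
E
```

```text
[0.5617 0.0199 0.126 ] [-0.1078  0.0019  0.126 ]
[0.5569 0.022  0.126 ] [-0.1128  0.0035  0.126 ]
(array([0.55961302, 0.02041828, 0.12328935]), np.float64(0.005072957411322565))
[0.22043647 0.58428034 0.2325653 ]
```

```bash
cat >> h.py <<'E'
from scipy.spatial.transform import Rotation as Ro
def tgt(x,y,z,lean=0):
    "grasp-point target in cabinet frame, tool z leaning forward -> (tcp, R)"
    l=np.radians(lean); Z=np.sin(l)*XC-np.array([0,0,np.cos(l)]); Y=-YC; R=np.c_[np.cross(Y,Z),Y,Z]
    return O+x*XC+y*YC+np.array([0,0,z])+.008*Z, R
def delta(T,R):
    s=r.sense(); R0=np.array(s['ee_rot'])
    print('t',round(s['time_s'],2),'d mm',(R0.T@(T-s['tcp_pos'])*1e3).round(1),'rot',Ro.from_matrix(R0.T@R).as_rotvec().round(3),
     'F',s['wrist_force'].round(1),'w',round(s['gripper_width'],3),'gcab',cab(s['tcp_pos']-.008*R0[:,2]).round(4))
E
python3 -c "
from h import *
delta(*tgt(-.111,.002,.190))"
```

```text
t 0.1 d mm [515.5 408.1  51.4] rot [ 0.002  0.    -0.277] F [-0.1  0.5 -0.2] w 0.997 gcab [-0.4953  0.5356  0.2406]
```

>>> {"name": "servo_tool", "arguments": {"commands": [[[0, 35, 28, 0, 0, 0, -0.05], [0, 74, 58, 0, 0, 0, -0.1], [0, 113, 89, 0, 0, 0, -0.15], [0, 152, 120, 0, 0, 0, -0.2], [0, 191, 151, 0, 0, 0, -0.277]]]}}

```text
time_s: 0.6
tcp_pos: [0.3464, 0.374, 0.2332]
ee_rot: [[0.997, -0.08, -0.0], [-0.08, -0.997, -0.001], [-0.0, 0.001, -1.0]]
wrist_force: [0.9, 0.4, -0.1]
gripper_width: 1.002
gripper_force: 0.0
```

```bash
python3 -c "
from h import *
delta(*tgt(-.111,.002,.190))"
```

```text
t 0.6 d mm [239.9 335.5  51.4] rot [0.001 0.    0.004] F [ 0.9  0.4 -0.1] w 1.002 gcab [-0.3521  0.3366  0.2412]
```

>>> {"name": "servo_tool", "arguments": {"commands": [[[0, 25, 36, 0, 0, 0, 0], [0, 54, 76, 0, 0, 0, 0], [0, 83, 116, 0, 0, 0, 0], [0, 112, 156, 0, 0, 0, 0], [0, 140, 196, 10, 0, 0, 0]]]}}

```text
time_s: 1.1
tcp_pos: [0.4704, 0.1675, 0.2246]
ee_rot: [[0.997, -0.083, 0.003], [-0.083, -0.997, 0.002], [0.003, -0.002, -1.0]]
wrist_force: [-0.0, 0.4, -0.2]
gripper_width: 1.004
gripper_force: 0.0
```

>>> {"name": "servo_tool", "arguments": {"commands": [[[0, 28, 38, 10, 0, 0, 0], [0, 56, 76, 20, 0, 0, 0], [0, 84, 112, 30, 0, 0, 0], [0, 100, 138, 41, 0, 0, 0], [0, 100, 138, 41, 0, 0, 0]]]}}

```text
time_s: 1.6
tcp_pos: [0.557, 0.0198, 0.1799]
ee_rot: [[0.996, -0.089, -0.005], [-0.089, -0.996, -0.001], [-0.005, 0.002, -1.0]]
wrist_force: [-0.4, -0.9, 0.2]
gripper_width: 1.001
gripper_force: 0.0
```

```bash
python3 -c "
from h import *
import pickle
delta(*tgt(-.111,.002,.105))
c=save('wrist','pics/w1.png');pickle.dump(c,open('w1.pkl','wb'))
b=save('top','pics/t1.png')
R=np.array(c['R']);print((-R.T@c['t']).round(3),R.round(2))
P=np.array([.559,.021,.126]);print(cv2.projectPoints(P[None],cv2.Rodrigues(R)[0],np.array(c['t']),np.array(c['camera_matrix']),np.array(c['dist']))[0])
"
```

```text
t 1.6 d mm [ 1.8 -0.8 82.9] rot [ 0.002  0.005 -0.005] F [-0.4 -0.9  0.2] w 1.001 gcab [-0.1124  0.0014  0.1879]
[0.634 0.013 0.33 ] [[-0.09 -1.    0.  ]
 [-0.96  0.09  0.28]
 [-0.28  0.02 -0.96]]
[[[318.93187495 271.47305618]]]
```

View pics/w1.png

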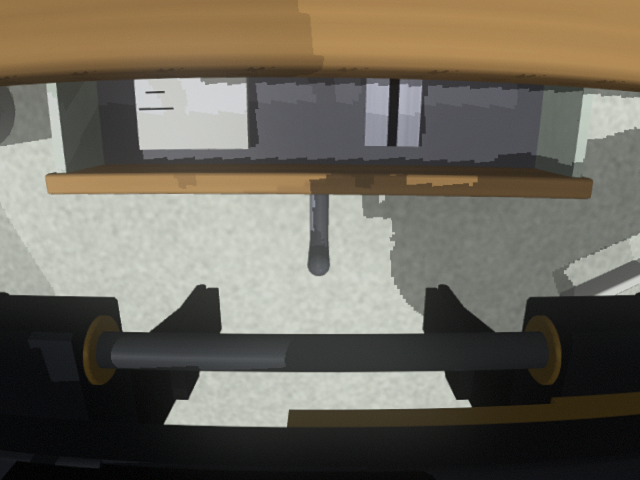

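The wrist view shows the bar's top at (318,265), between the jaws and about 2 mm further forward than estimated. I'll go down and close.

>>> {"name": "servo_tool", "arguments": {"commands": [[[0, 4, 0, 20, 0, 0, 0], [0, 4, 0, 45, 0, 0, 0], [0, 4, 0, 70, 0, 0, 0], [0.3, 4, 0, 82, 0, 0, 0], [1, 4, 0, 82, 0, 0, 0]]]}}

```text
time_s: 2.2
tcp_pos: [0.56, 0.0235, 0.0994]
ee_rot: [[0.997, -0.082, -0.003], [-0.082, -0.997, -0.001], [-0.003, 0.001, -1.0]]
wrist_force: [0.5, -0.1, 0.0]
gripper_width: 0.894
gripper_force: 0.0
```

>>> {"name": "servo_tool", "arguments": {"commands": [[[1, 0, 0, 0, 0, 0, 0], [1, 0, 0, 0, 0, 0, 0], [1, 0, 0, 0, 0, 0, 0], [1, 0, 0, 0, 0, 0, 0], [1, 0, 0, 0, 0, 0, 0]]]}}

```text
time_s: 2.7
tcp_pos: [0.5614, 0.0228, 0.1011]
ee_rot: [[0.996, -0.084, 0.001], [-0.084, -0.996, 0.0], [0.001, -0.0, -1.0]]
wrist_force: [0.5, -0.2, 0.0]
gripper_width: 0.446
gripper_force: 0.0
```

>>> {"name": "servo_tool", "arguments": {"commands": [[[1, 0, 0, 0, 0, 0, 0], [1, 0, 0, 0, 0, 0, 0], [1, 0, 0, 0, 0, 0, 0], [1, 0, 0, 0, 0, 0, 0], [1, 0, 0, 0, 0, 0, 0]]]}}

```text
time_s: 3.2
tcp_pos: [0.5607, 0.0213, 0.1005]
ee_rot: [[0.997, -0.084, -0.002], [-0.084, -0.997, -0.002], [-0.001, 0.002, -1.0]]
wrist_force: [0.7, -4.9, -0.0]
gripper_width: 0.124
gripper_force: 30.0
```

>>> {"name": "servo_tool", "arguments": {"commands": [[[1, 0, 0, 0, 0, 0, 0], [1, -4, 0, 0, 0, 0, 0], [1, -10, 0, 0, 0, 0, 0], [1, -18, 0, 0, 0, 0, 0], [1, -26, 0, 0, 0, 0, 0]]]}}

```text
time_s: 3.7
tcp_pos: [0.5356, 0.0238, 0.1005]
ee_rot: [[0.996, -0.084, 0.001], [-0.084, -0.996, -0.002], [0.001, 0.002, -1.0]]
wrist_force: [2.7, -5.3, -1.5]
gripper_width: 0.131
gripper_force: 30.0
```

>>> {"name": "servo_tool", "arguments": {"commands": [[[1, -12, 0, 0, 0, 0, 0], [1, -24, 0, 0, 0, 0, 0], [1, -36, 0, 0, 0, 0, 0], [1, -48, 0, 0, 0, 0, 0], [1, -56, 0, 0, 0, 0, 0]]]}}

```text
time_s: 4.2
tcp_pos: [0.4786, 0.0294, 0.1005]
ee_rot: [[0.996, -0.084, -0.0], [-0.084, -0.996, -0.0], [-0.0, 0.0, -1.0]]
wrist_force: [3.2, -3.0, -1.7]
gripper_width: 0.126
gripper_force: 30.0
```

>>> {"name": "servo_tool", "arguments": {"commands": [[[1, -4, 0, 0, 0, 0, 0], [1, -8, 0, 0, 0, 0, 0], [1, -12, 0, 0, 0, 0, 0], [1, -16, 0, 0, 0, 0, 0], [1, -20, 0, 0, 0, 0, 0]]]}}

```text
time_s: 4.7
tcp_pos: [0.4594, 0.0313, 0.1005]
ee_rot: [[0.996, -0.084, -0.0], [-0.084, -0.996, -0.0], [-0.0, 0.0, -1.0]]
wrist_force: [2.3, -4.4, -2.4]
gripper_width: 0.127
gripper_force: 30.0
```

>>> {"name": "servo_tool", "arguments": {"commands": [[[1, -2, 0, 0, 0, 0, 0], [1, -4, 0, 0, 0, 0, 0], [1, -6, 0, 0, 0, 0, 0], [1, -8, 0, 0, 0, 0, 0], [1, -10, 0, 0, 0, 0, 0]]]}}

```text
time_s: 5.2
tcp_pos: [0.4533, 0.0321, 0.1006]
ee_rot: [[0.997, -0.082, 0.008], [-0.082, -0.997, 0.0], [0.008, -0.001, -1.0]]
wrist_force: [19.6, -15.2, -19.1]
gripper_width: 0.129
gripper_force: 30.0
```

>>> {"name": "servo_tool", "arguments": {"commands": [[[1, 2, 0, 0, 0, 0, 0], [1, 2, 0, 0, 0, 0, 0], [0.7, 2, 0, 0, 0, 0, 0], [0.5, 2, 0, 0, 0, 0, 0], [0.4, 2, 0, 0, 0, 0, 0]]]}}

```text
time_s: 5.7
tcp_pos: [0.4515, 0.0325, 0.1007]
ee_rot: [[0.996, -0.084, 0.0], [-0.084, -0.996, 0.001], [0.0, -0.001, -1.0]]
wrist_force: [0.2, 0.0, -0.1]
gripper_width: 0.319
gripper_force: 0.0
```

>>> {"name": "servo_tool", "arguments": {"commands": [[[0.3, 0, 0, -5, 0, 0, 0], [0.2, 0, 0, -25, 0, 0, 0], [0, -10, 0, -60, 0, 0, 0], [0, -20, 0, -100, 0, 0, 0], [0, -30, 0, -130, 0, 0, 0]]]}}

```text
time_s: 6.2
tcp_pos: [0.4217, 0.0348, 0.2333]
ee_rot: [[0.997, -0.083, 0.003], [-0.083, -0.997, 0.001], [0.003, -0.001, -1.0]]
wrist_force: [-0.0, -0.0, 0.8]
gripper_width: 0.77
gripper_force: 0.0
```

Run:
```python
from h import *
import pickle
delta(*tgt(-.08,-.045,.200,35))
C=[save(n,f'pics/{n}2.png') for n in('scene','top','wrist')];pickle.dump(C,open('c2.pkl','wb'))
a,b,w=C
o=np.zeros((600,800,3),np.uint8)
o[:300,:400]=cv2.resize(a['pixels'][160:340,240:480,::-1],(400,300),interpolation=2)
o[:300,400:]=cv2.resize(b['pixels'][200:320,220:380,::-1],(400,300),interpolation=2)
o[300:,:400]=cv2.resize(w['pixels'][...,::-1],(400,300),interpolation=2)
cv2.imwrite('pics/m2.png',o)
```

```text
t 6.2 d mm [173.   50.1  40.3] rot [-0.002  0.608  0.   ] F [-0.  -0.   0.8] w 0.77 gcab [-0.2486  0.0049  0.2413]
```

View pics/m2.png

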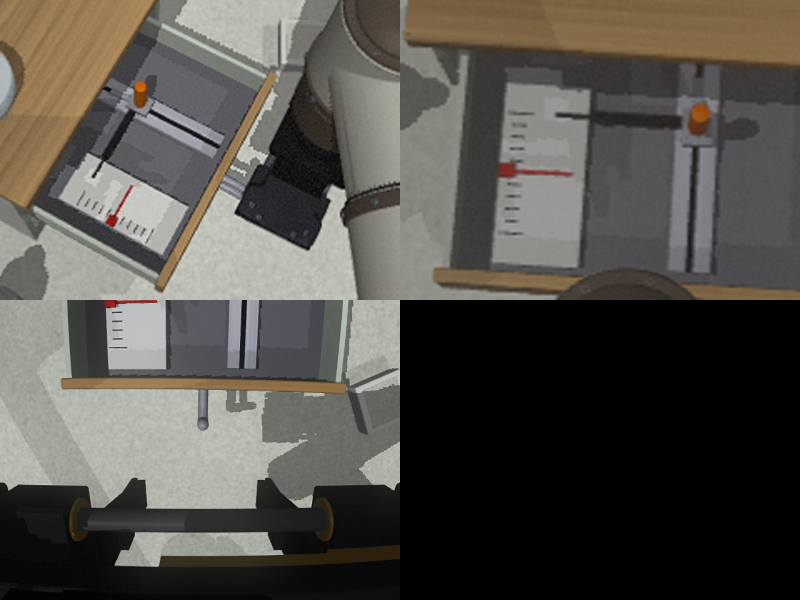

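The montage shows the tray out and the orange knob at top-view pixel (340,245) and scene pixel (323,210). The red mark line and the black pointer are both clearly visible on the plate.

```bash
cat >> h.py <<'E'
def red(c):
    h=cv2.cvtColor(c['pixels'],cv2.COLOR_RGB2HSV)
    return cv2.inRange(h,(0,120,60),(5,255,255))|cv2.inRange(h,(170,120,60),(180,255,255))
def orange(c):
    h=cv2.cvtColor(c['pixels'],cv2.COLOR_RGB2HSV); return cv2.inRange(h,(7,200,90),(18,255,255))
E
python3 - <<'E'
from h import *
import pickle
a,b,w=pickle.load(open('c2.pkl','rb'))
S=lambda x,y:(240+x*.6,160+y*.6); T=lambda x,y:(220+(x-400)*.4,200+y*.4)
for n,p,q in(('knobtop',(139,84),(699,112)),('markend',(131,186),(572,174)),('tab',(112,221),(507,170)),('tip',(95,177),(557,115))):
    P,e=tri(ray(a,S(*p)),ray(b,T(*q)));print(n,S(*p),T(*q),cab(P).round(4),round(e,4),[cab(onz(c,x,.132 if n=='knobtop' else .075)).round(4) for c,x in((a,S(*p)),(b,T(*q)))])
for c in(a,b):
    for m in(red(c),orange(c)):
        n,l,s,ce=cv2.connectedComponentsWithStats(m);print([(s[i].tolist(),ce[i].round(1).tolist()) for i in range(1,n) if s[i,4]>10])
E
```

```text
knobtop (323.4, 210.4) (339.6, 244.8) [-0.0412 -0.0427  0.1299] 0.001 [array([-0.0421, -0.0418,  0.132 ]), array([-0.0412, -0.0426,  0.132 ])]
markend (318.6, 271.6) (288.8, 269.6) [-0.0828  0.0579  0.0479] 0.0035 [array([-0.088 ,  0.0645,  0.075 ]), array([-0.0855,  0.0564,  0.075 ])]
tab (307.2, 292.6) (262.8, 268.0) [-0.0838  0.1116  0.0556] 0.0045 [array([-0.0886,  0.1155,  0.075 ]), array([-0.0848,  0.1095,  0.075 ])]
tip (297.0, 266.2) (282.8, 246.0) [-0.0371  0.0725  0.0618] 0.0054 [array([-0.0422,  0.0758,  0.075 ]), array([-0.0371,  0.0714,  0.075 ])]
[([303, 272, 16, 24, 56], [309.2, 287.5]), ([223, 336, 17, 16, 202], [231.1, 343.6]), ([115, 415, 28, 25, 535], [128.6, 426.8]), ([67, 420, 27, 25, 529], [80.0, 432.1])]
[([321, 209, 7, 15, 86], [323.7, 216.0])]
[([40, 130, 21, 23, 348], [50.1, 140.5]), ([61, 165, 21, 24, 380], [71.4, 176.6]), ([169, 217, 15, 14, 162], [175.7, 223.3]), ([259, 265, 29, 6, 57], [267.9, 268.0])]
[([336, 242, 7, 7, 37], [339.4, 245.2])]
```

```bash
python3 -c "
from h import *
delta(*tgt(-.088,-.044,.176,35))"
```

```text
t 6.35 d mm [164.3  49.8  64.4] rot [-0.004  0.605 -0.   ] F [ 0.2  0.7 -0.7] w 0.911 gcab [-0.2482  0.0054  0.2412]
```

>>> {"name": "servo_tool", "arguments": {"commands": [[[0.2, 15, 6, 0, 0, 0.11, 0], [0.4, 45, 16, 10, 0, 0.24, 0], [0.5, 75, 26, 25, 0, 0.37, 0], [0.5, 105, 37, 35, 0, 0.49, 0], [0.5, 125, 45, 45, 0, 0.605, 0]]]}}

```text
time_s: 6.85
tcp_pos: [0.5316, -0.0243, 0.2098]
ee_rot: [[0.87, -0.106, 0.481], [-0.08, -0.994, -0.075], [0.486, 0.027, -0.873]]
wrist_force: [0.5, -1.7, 0.7]
gripper_width: 0.633
gripper_force: 0.0
```

```bash
python3 -c "
from h import *
delta(*tgt(-.088,-.044,.176,35))"
```

```text
t 6.85 d mm [24.6 -2.9 59.9] rot [ 0.034  0.103 -0.005] F [ 0.5 -1.7  0.7] w 0.633 gcab [-0.138  -0.0444  0.2168]
```

>>> {"name": "servo_tool", "arguments": {"commands": [[[0.5, 0, 0, 0, 0, 0, 0], [0.5, 5, 1, 10, 0, 0, 0], [0.5, 13, 2, 25, 0, 0, 0], [0.5, 21, 3, 38, 0, 0, 0], [0.5, 21, 3, 38, 0, 0, 0]]]}}

```text
time_s: 7.35
tcp_pos: [0.5703, -0.0326, 0.1893]
ee_rot: [[0.869, -0.109, 0.483], [-0.083, -0.994, -0.076], [0.488, 0.026, -0.872]]
wrist_force: [-0.4, -0.5, -0.1]
gripper_width: 0.501
gripper_force: 0.0
```

Run:
```python
from h import *
delta(*tgt(-.042,-.044,.110,35))
c=save('wrist','pics/w3.png');s=r.capture('scene');b=r.capture('top')
for c in (c,s,b):
    n,l,st,ce=cv2.connectedComponentsWithStats(orange(c));print([(st[i].tolist(),ce[i].round(1).tolist()) for i in range(1,n) if st[i,4]>15])
```

```text
t 7.35 d mm [  8.2  -9.4 102.7] rot [ 0.035  0.101 -0.008] F [-0.4 -0.5 -0.1] w 0.501 gcab [-0.0987 -0.0494  0.1963]
[([292, 218, 25, 24, 466], [304.3, 229.4])]
[([321, 209, 7, 15, 87], [323.7, 215.9])]
[([336, 242, 7, 7, 40], [339.3, 245.2])]
```

View pics/w3.png

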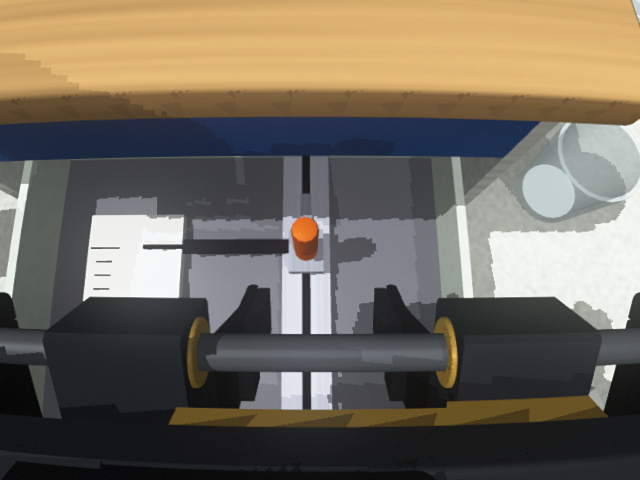

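The wrist view shows the knob's top at (304,225), ahead of the jaws and roughly centred between them. The gripper's lean is only about 29° so far, so I'll finish the turn.

Run:
```python
from h import *
T,R=tgt(-.042,-.044,.110,35)
delta(T-.065*R[:,2],R); print(r.sense()['joints'].round(1))
```

```text
t 7.5 d mm [ 1.4 -6.3 39.7] rot [ 0.034  0.099 -0.007] F [ 0.3 -0.1 -0. ] w 0.503 gcab [-0.0995 -0.0487  0.1977]
[ 10.8   7.  -48.5  55.8 -11.5  20.4]
```

```bash
cat > kin.py <<'E'
from h import *
def Rot(j):
    E=lambda a,t:Ro.from_euler(a,t,degrees=True)
    return E('z',j[0])*E('y',j[1]-j[2])*E('x',j[3])*E('y',-j[4])*E('x',j[5])
E
python3 - <<'E'
from kin import *
import json
s=r.sense(); L=[(s['joints'].tolist(),s['tcp_pos'].tolist(),np.array(s['ee_rot']).tolist())]
L.append(([84.14454,22.0868,.38777,-.02533,-68.412,-14.8183],[.22043647,.58428,.2325653],[[.935548,-.353198,-.000607],[-.3531986,-.9355465,-.001886],[.0000986,.0019787,-.999998]]))
json.dump(L,open('log.json','w'))
for j,p,R in L:
    print(Rot(j).as_matrix().round(3), (Rot(j).as_matrix().T@np.array(R)).round(3), s['effort'].round(1))
T,R=tgt(-.088,-.044,.176,24); delta(T,R)
E
```

```text
[[ 0.423  0.776  0.467]
 [ 0.248  0.397 -0.884]
 [-0.871  0.49  -0.025]] [[-0.08  -0.314  0.946]
 [ 0.881 -0.466 -0.08 ]
 [ 0.466  0.827  0.314]] [ -0.2 -21.6  15.5   1.6   0.3  -0. ]
[[ 0.    -0.988 -0.156]
 [-0.002 -0.156  0.988]
 [-1.     0.    -0.002]] [[ 0.001 -0.     1.   ]
 [-0.869  0.495  0.001]
 [-0.495 -0.869  0.   ]] [ -0.2 -21.6  15.5   1.6   0.3  -0. ]
t 7.5 d mm [-1.4 -5.8 24.4] rot [ 0.033 -0.093 -0.01 ] F [ 0.3 -0.1 -0. ] w 0.503 gcab [-0.0995 -0.0487  0.1977]
```

>>> {"name": "servo_tool", "arguments": {"commands": [[[0.5, 0, -2, 0, 0.01, -0.03, 0], [0.5, 0, -4, 0, 0.02, -0.07, -0.01], [0.5, 0, -6, 0, 0.033, -0.093, -0.01], [0.5, 0, -6, 0, 0.033, -0.093, -0.01], [0.5, 0, -6, 0, 0.033, -0.093, -0.01]]]}}

```text
time_s: 8.0
tcp_pos: [0.5704, -0.0252, 0.191]
ee_rot: [[0.91, -0.083, 0.407], [-0.075, -0.997, -0.034], [0.408, 0.0, -0.913]]
wrist_force: [0.0, -0.2, -0.6]
gripper_width: 0.504
gripper_force: 0.0
```

```bash
cat > kin.py <<'E'
from h import *
import json
from scipy.optimize import least_squares
def fk(j,v):
    "v: h,r0,d | v1x,v1z | v2x,v2y,v2z | v3x(tool len) v3y v3z | j6 const"
    E=lambda a,t:Ro.from_euler(a,t,degrees=True)
    A=E('z',j[0]);B=A*E('y',j[1]);C=A*E('y',j[1]-j[2]);D=C*E('x',-j[3]);F=D*E('y',-j[4])
    p=A.apply([v[1],v[2],v[0]])+B.apply([0,0,v[3]])+C.apply([v[4],0,v[5]])+D.apply([0,v[6],v[7]])+F.apply([v[8],0,0])
    G=F*E('x',-j[5]+v[9])
    M=G.as_matrix(); return p,np.c_[M[:,1],M[:,2],M[:,0]]
def log():
    L=json.load(open('log.json'));s=r.sense();L.append((s['joints'].tolist(),s['tcp_pos'].tolist(),np.array(s['ee_rot']).tolist()));json.dump(L,open('log.json','w'));return L
def fit(L):
    v0=np.array([.35,0,-.1,.35,.2,0,-.06,0,.25,0.])
    def f(v):
        o=[(v-v0)*.01]
        for j,p,R in L:
            q,M=fk(j,v);o+=[(q-p)*100,(M-np.array(R)).ravel()*20]
        return np.concatenate(o)
    return min((least_squares(f,np.r_[v0[:9],a]) for a in(0,90,180,270)),key=lambda s:s.cost)
E
python3 - <<'E'
from kin import *
L=log();s=fit(L);print(s.cost,s.x.round(3))
for j,p,R in L:
    q,M=fk(j,s.x);print(np.array(j).round(1),((q-p)*1e3).round(1),Ro.from_matrix(M.T@np.array(R)).as_rotvec(degrees=True).round(2))
T,R=tgt(-.088,-.044,.176,24); delta(T,R)
E
```

```text
1.6197860154217918 [ 1.61000e-01  0.00000e+00 -0.00000e+00  5.65000e-01  4.22000e-01
 -0.00000e+00 -1.60000e-01 -0.00000e+00  2.95000e-01  1.79975e+02]
[ 10.8   7.  -48.5  55.8 -11.5  20.4] [-0. -0.  0.] [ 0.   -0.    0.02]
[ 84.1  22.1   0.4  -0.  -68.4 -14.8] [ 0. -0.  0.] [-0.   -0.    0.02]
[ 17.2   8.8 -36.7  22.4 -23.6  49.1] [ 0.  0. -0.] [ 0.   -0.    0.02]
t 8.0 d mm [ 0.6  1.6 24.7] rot [-0.    -0.002  0.001] F [ 0.  -0.2 -0.6] w 0.504 gcab [-0.0986 -0.0424  0.1983]
```

The kinematic fit is exact, so I can search for leans that stay reachable along the whole pull.

```bash
cat >> kin.py <<'E'
V=np.array([.161,0,0,.565,.422,0,-.16,0,.295,179.975])
LO=np.array([-179.8,-69.3,-61.3,-181.2,-171.1,-177.4]);HI=np.array([179.8,118.1,80.7,117.6,-9.14,177.4])
def ik(T,R,j0):
    f=lambda j:np.r_[(fk(j,V)[0]-T)*10,(fk(j,V)[1]-R).ravel()]
    s=least_squares(f,np.clip(j0,LO+.1,HI-.1),bounds=(LO,HI),x_scale=30.);return s.x,s.cost
E
python3 - <<'E'
from kin import *
rng=np.random.default_rng(0)
for lean in(20,24,28,32,35,38,42):
  for flip in(0,1):
    sols=[]
    T,R=tgt(-.042,-.044,.110,lean)
    if flip:R=R@np.diag([-1,-1,1.])
    for k in range(25):
        j,c=ik(T,R,rng.uniform(LO,HI))
        if c<1e-8 and not any(abs(j-q).max()<2 for q in sols): sols.append(j)
    for j in sols:
        T2,R2=tgt(-.125,-.044,.110,lean);T3,_=tgt(-.088,-.044,.176,lean)
        if flip:R2=R2@np.diag([-1,-1,1.])
        j2,c2=ik(T2,R2,j);j3,c3=ik(T3,R2,j);print(lean,flip,j.round(0),'|',j2.round(0),c2<1e-8,'|',j3.round(0),c3<1e-8)
E
```

```text
20 0 [ 14.  22. -32.  20. -19.  53.] | [ 15.  15. -47.  36. -11.  36.] True | [ 16.  13. -32.  16. -27.  56.] True
20 1 [  14.   22.  -32.   20.  -19. -127.] | [  15.   15.  -47.   36.  -11. -144.] True | [  16.   13.  -32.   16.  -27. -124.] True
```

```bash
cat >> kin.py <<'E'
def tg(x,y,z,lean,az):
    T,R=tgt(x,y,z,lean);Q=Ro.from_euler('z',az,degrees=True).as_matrix();G=T-.008*R[:,2];R=Q@R;return G+.008*R[:,2],R
E
python3 - <<'E'
from kin import *
rng=np.random.default_rng(0)
seeds=[[14,22,-32,20,-19,53],[11,7,-48,56,-11,20],[10,15,-50,90,-15,0],[0,15,-50,-170,-20,170],[0,20,-40,-90,-15,150],[-20,20,-40,-120,-15,100]]
for az in(-30,-20,-10,0,10,20,30):
  for lean in(20,25,30,35,40,45):
    for s in seeds:
        j,c=ik(*tg(-.042,-.044,.114,lean,az),s)
        if c>1e-8: continue
        ok=[];J=[j]
        for x,z in((-.07,.114),(-.095,.114),(-.115,.114),(-.088,.18)):
            q,c=ik(*tg(x,-.044,z,lean,az),j);ok.append(c<1e-8 and abs(q-j).max()<60);J.append(q)
        print(az,lean,j.round(0),J[3].round(0),ok);break
E
```

```text
-30 20 [ 16.  22. -35.  39. -25.   5.] [ 17.  16. -46.  47. -21.  -5.] [np.True_, np.True_, np.True_, np.True_]
-30 25 [ 11.  21. -43.  65. -20. -18.] [ 10.  15. -53.  78. -18. -29.] [np.True_, np.True_, np.True_, np.True_]
-30 30 [  4.  21. -47.  94. -18. -40.] [  2.  15. -55. 105. -18. -49.] [np.True_, np.True_, np.True_, np.True_]
-30 35 [ -0.  21. -48. 114. -21. -55.] [ -0.  15. -56. 118. -22. -59.] [np.True_, np.False_, np.False_, np.True_]
-20 20 [ 15.  22. -35.  37. -21.  17.] [ 15.  16. -48.  49. -17.   4.] [np.True_, np.True_, np.True_, np.True_]
-20 25 [  6.  20. -45.  76. -13. -15.] [  1.  14. -54.  97. -11. -31.] [np.True_, np.True_, np.True_, np.True_]
-20 30 [ -5.  20. -47. 117. -11. -45.] [ -5.  14. -55. 118. -12. -46.] [np.False_, np.False_, np.False_, np.True_]
-10 20 [ 14.  21. -35.  31. -19.  33.] [ 14.  15. -48.  45. -14.  18.] [np.True_, np.True_, np.True_, np.True_]
0 20 [ 14.  21. -31.  20. -19.  53.] [ 15.  15. -45.  31. -13.  41.] [np.True_, np.True_, np.True_, np.True_]
10 20 [ 13.  22. -27.   7. -22.  76.] [ 16.  16. -39.  13. -16.  68.] [np.True_, np.True_
[... 778 characters left out ...]
_, np.True_, np.True_, np.True_]
30 20 [  9.  23. -18. -11. -30. 114.] [ 11.  17. -28. -11. -26. 113.] [np.True_, np.True_, np.True_, np.True_]
30 25 [  8.  22. -19. -17. -26. 121.] [ 10.  16. -29. -17. -22. 120.] [np.True_, np.True_, np.True_, np.True_]
30 30 [  6.  21. -19. -25. -23. 130.] [  8.  15. -28. -27. -19. 130.] [np.True_, np.True_, np.True_, np.True_]
30 35 [  3.  21. -19. -36. -21. 142.] [  4.  15. -27. -39. -19. 145.] [np.True_, np.True_, np.True_, np.True_]
30 40 [ -1.  21. -17. -49. -22. 157.] [ -1.  15. -25. -54. -21. 163.] [np.True_, np.True_, np.True_, np.True_]
30 45 [ -6.  21. -17. -63. -24. 174.] [ -7.  16. -25. -66. -24. 177.] [np.True_, np.False_, np.False_, np.True_]
```

Leaning about 20° with no yaw keeps joint 5 in range over the whole pull. I'll also turn the gripper half round, so that its camera faces the robot and stays clear of the overhanging top. First I'll back off a little and turn.

>>> {"name": "servo_tool", "arguments": {"commands": [[[0.5, -10, 0, -7, 0, 0, 0.14], [0.5, -25, 0, -18, 0, 0, 0.28], [0.5, -42, 0, -30, 0, 0, 0.42], [0.5, -42, 0, -30, 0, 0, 0.56], [0.5, -42, 0, -30, 0, 0, 0.7]]]}}

```text
time_s: 8.5
tcp_pos: [0.5184, -0.0223, 0.2007]
ee_rot: [[0.639, -0.654, 0.406], [-0.704, -0.709, -0.035], [0.311, -0.263, -0.913]]
wrist_force: [-0.4, -0.5, 0.7]
gripper_width: 0.499
gripper_force: 0.0
```

>>> {"name": "servo_tool", "arguments": {"commands": [[[0.5, 0, 0, 0, 0, 0, 0.14], [0.5, 0, 0, 0, 0, 0, 0.28], [0.5, 0, 0, 0, 0, 0, 0.42], [0.5, 0, 0, 0, 0, 0, 0.56], [0.5, 0, 0, 0, 0, 0, 0.7]]]}}

```text
time_s: 9.0
tcp_pos: [0.5189, -0.0223, 0.2004]
ee_rot: [[0.067, -0.912, 0.405], [-0.995, -0.089, -0.035], [0.068, -0.401, -0.914]]
wrist_force: [0.2, -0.1, -0.0]
gripper_width: 0.496
gripper_force: 0.0
```

>>> {"name": "servo_tool", "arguments": {"commands": [[[0.5, 0, 0, 0, 0, 0, 0.14], [0.5, 0, 0, 0, 0, 0, 0.28], [0.5, 0, 0, 0, 0, 0, 0.42], [0.5, 0, 0, 0, 0, 0, 0.56], [0.5, 0, 0, 0, 0, 0, 0.7]]]}}

```text
time_s: 9.5
tcp_pos: [0.5189, -0.0223, 0.2003]
ee_rot: [[-0.536, -0.74, 0.405], [-0.818, 0.573, -0.035], [-0.206, -0.351, -0.914]]
wrist_force: [-0.9, -0.4, -0.1]
gripper_width: 0.504
gripper_force: 0.0
```

>>> {"name": "servo_tool", "arguments": {"commands": [[[0.5, 0, 0, 0, 0, 0, 0.14], [0.5, 0, 0, 0, 0, 0, 0.28], [0.5, 0, 0, 0, 0, 0, 0.42], [0.5, 0, 0, 0, 0, 0, 0.56], [0.5, 0, 0, 0, 0, 0, 0.7]]]}}

```text
time_s: 10.0
tcp_pos: [0.5189, -0.0223, 0.2004]
ee_rot: [[-0.887, -0.221, 0.405], [-0.257, 0.966, -0.035], [-0.384, -0.135, -0.914]]
wrist_force: [-0.1, 1.0, 0.1]
gripper_width: 0.498
gripper_force: 0.0
```

Run:
```python
from kin import *
D=np.diag([-1,-1,1.])
for a in((-.086,-.044,.18,20),(-.042,-.044,.114,20)):
    T,R=tgt(*a); delta(T,R@D)
print(r.sense()['joints'].round(1))
```

```text
t 10.0 d mm [-44.2 -15.6  51.4] rot [-0.013  0.069  0.336] F [-0.1  1.   0.1] w 0.498 gcab [-0.1502 -0.0438  0.2077]
t 10.0 d mm [-56.8 -19.9 129.6] rot [-0.013  0.069  0.336] F [-0.1  1.   0.1] w 0.498 gcab [-0.1502 -0.0438  0.2077]
[  19.7    3.   -42.5   24.2  -24.5 -115.6]
```

>>> {"name": "servo_tool", "arguments": {"commands": [[[0.5, -5, -2, 5, -0.005, 0.03, 0.12], [0.5, -15, -5, 17, -0.01, 0.06, 0.25], [0.5, -25, -9, 30, -0.013, 0.069, 0.336], [0.5, -35, -12, 41, -0.013, 0.069, 0.336], [0.5, -44, -16, 51, -0.013, 0.069, 0.336]]]}}

```text
time_s: 10.5
tcp_pos: [0.5831, -0.028, 0.1726]
ee_rot: [[-0.937, 0.078, 0.34], [0.073, 0.997, -0.029], [-0.342, -0.002, -0.94]]
wrist_force: [-0.3, -0.0, 0.6]
gripper_width: 0.5
gripper_force: 0.0
```

Run:
```python
from kin import *
D=np.diag([-1,-1,1.])
T,R=tgt(-.042,-.044,.114,20); delta(T,R@D)
print(r.sense()['joints'].round(1))
```

```text
t 10.5 d mm [-18.1  -0.   76.9] rot [-0.    -0.     0.006] F [-0.3 -0.   0.6] w 0.5 gcab [-0.0853 -0.0441  0.1801]
[  16.3   12.7  -31.    15.1  -28.4 -123. ]
```

>>> {"name": "servo_tool", "arguments": {"commands": [[[0.5, -4, 0, 16, 0, 0, 0], [0.5, -8, 0, 34, 0, 0, 0], [0.5, -12, 0, 52, 0, 0, 0], [0.5, -16, 0, 68, 0, 0, 0], [0.5, -18, 0, 76, 0, 0, 0]]]}}

```text
time_s: 11.0
tcp_pos: [0.6255, -0.0314, 0.1064]
ee_rot: [[-0.938, 0.078, 0.339], [0.073, 0.997, -0.029], [-0.34, -0.002, -0.94]]
wrist_force: [-0.3, -0.9, -0.6]
gripper_width: 0.502
gripper_force: 0.0
```

Run:
```python
from kin import *
D=np.diag([-1,-1,1.])
T,R=tgt(-.042,-.044,.114,20); delta(T,R@D)
a=r.capture('scene');b=r.capture('top')
o=np.zeros((600,800,3),np.uint8)
o[:,:400]=cv2.resize(a['pixels'][160:340,260:380,::-1],(400,600),interpolation=2)
o[:,400:]=cv2.resize(b['pixels'][190:310,240:380,::-1],(400,343),interpolation=2).copy() if 0 else 0
o[:343,400:]=cv2.resize(b['pixels'][190:310,240:380,::-1],(400,343),interpolation=2)
cv2.imwrite('pics/m4.png',o)
```

```text
t 11.0 d mm [-0.7 -0.1  0.1] rot [-0.    -0.002  0.006] F [-0.3 -0.9 -0.6] w 0.502 gcab [-0.0427 -0.0439  0.1139]
```

View pics/m4.png

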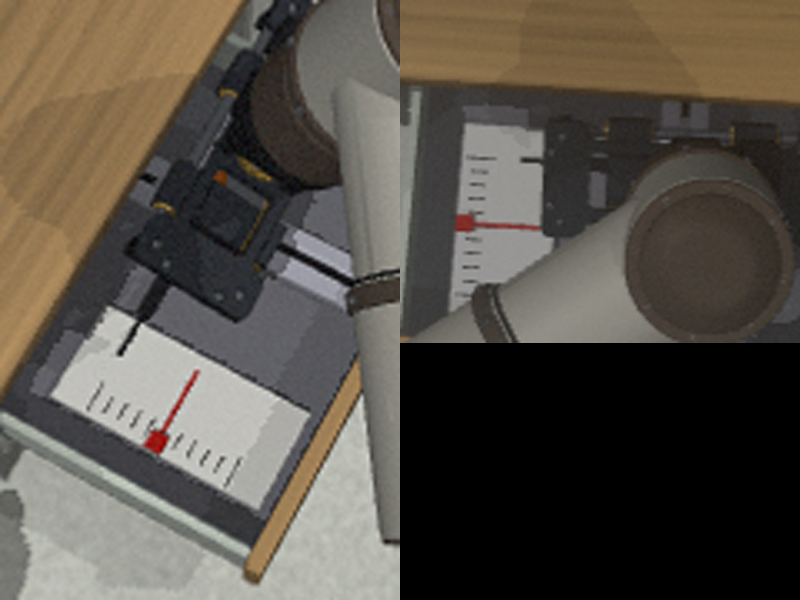

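The jaws straddle the orange post, which is visible at (220,178) in the left crop. The pointer tip (120,354) and the mark (197,371) are clear in the scene camera. I'll close the gripper.

>>> {"name": "servo_tool", "arguments": {"commands": [[[0.7, 0, 0, 0, 0, 0, 0], [1, 0, 0, 0, 0, 0, 0], [1, 0, 0, 0, 0, 0, 0], [1, 0, 0, 0, 0, 0, 0], [1, 0, 0, 0, 0, 0, 0]]]}}

```text
time_s: 11.6
tcp_pos: [0.6264, -0.0305, 0.1087]
ee_rot: [[-0.936, 0.078, 0.342], [0.073, 0.997, -0.027], [-0.344, -0.001, -0.939]]
wrist_force: [-0.1, 0.8, 1.8]
gripper_width: 0.173
gripper_force: 30.0
```

>>> {"name": "servo_tool", "arguments": {"commands": [[[1, 0, 0, 0, 0, 0, 0], [1, 0, 0, 0, 0, 0, 0], [1, 0, 0, 0, 0, 0, 0], [1, 0, 0, 0, 0, 0, 0], [1, 0, 0, 0, 0, 0, 0]]]}}

```text
time_s: 12.1
tcp_pos: [0.6267, -0.0305, 0.1086]
ee_rot: [[-0.936, 0.078, 0.343], [0.073, 0.997, -0.028], [-0.344, -0.001, -0.939]]
wrist_force: [-0.5, 1.9, 4.0]
gripper_width: 0.178
gripper_force: 30.0
```

```bash
cat >> kin.py <<'E'
def meas(zp=.055,ylo=.058,yhi=.073):
    c=r.capture('scene')
    h,w=480,640; uv=np.stack(np.meshgrid(np.arange(260,360),np.arange(230,320)),-1).reshape(-1,2)
    P=cv2.undistortPoints(uv[:,None].astype(float),np.array(c['camera_matrix']),np.array(c['dist']))[:,0]
    R=np.array(c['R']);o=-R.T@c['t'];d=np.c_[P,np.ones(len(P))]@R
    X=o+d*((zp-o[2])/d[:,2])[:,None]; cx=(X-O)@XC; cy=(X-O)@YC
    px=c['pixels'][uv[:,1],uv[:,0]].astype(int); reg=(cy>ylo)&(cy<yhi)&(cx>-.15)&(cx<-.028)
    rm=reg&(px[:,0]>px[:,1]*1.6)&(px[:,0]>70); dk=reg&(px.max(1)<70)
    s=r.sense()
    for n,m in(('mark',rm),('dark',dk)): print(n,m.sum(),cx[m].mean().round(4) if m.any() else None,np.percentile(cx[m],[10,50,90]).round(4) if m.any() else '',cy[m].max().round(3) if m.any() else '')
    print('gap mm',((cx[dk].mean()-cx[rm].mean())*1e3).round(1),'F',s['wrist_force'].round(1),'t',s['time_s'],'w',round(s['gripper_width'],3),'gcab',cab(s['tcp_pos']-.008*np.array(s['ee_rot'])[:,2]).round(4))
E
python3 -c "
from kin import *
meas()"
```

```text
mark 10 -0.0847 [-0.0858 -0.0848 -0.0836] 0.072
dark 8 -0.0356 [-0.0365 -0.0356 -0.0346] 0.072
gap mm 49.1 F [0.1 0.5 3.7] t 12.15 w 0.173 gcab [-0.0415 -0.0429  0.1161]
```

>>> {"name": "servo_tool", "arguments": {"commands": [[[1, 4.7, 0, -1.7, 0, 0, 0], [1, 9.4, 0, -3.4, 0, 0, 0], [1, 14.1, 0, -5.1, 0, 0, 0], [1, 18.8, 0, -6.8, 0, 0, 0], [1, 23.5, 0, -8.6, 0, 0, 0]]]}}

```text
time_s: 12.65
tcp_pos: [0.6019, -0.0281, 0.1087]
ee_rot: [[-0.936, 0.077, 0.344], [0.072, 0.997, -0.027], [-0.345, -0.0, -0.939]]
wrist_force: [4.8, 0.9, 1.3]
gripper_width: 0.172
gripper_force: 30.0
```

>>> {"name": "servo_tool", "arguments": {"commands": [[[1, 4.7, 0, -1.7, 0, 0, 0], [1, 9.4, 0, -3.4, 0, 0, 0], [1, 14.1, 0, -5.1, 0, 0, 0], [1, 18.8, 0, -6.8, 0, 0, 0], [1, 18.8, 0, -6.8, 0, 0, 0]]]}}

```text
time_s: 13.15
tcp_pos: [0.5824, -0.0261, 0.1087]
ee_rot: [[-0.936, 0.076, 0.345], [0.072, 0.997, -0.026], [-0.346, 0.001, -0.938]]
wrist_force: [8.9, 1.2, -2.5]
gripper_width: 0.175
gripper_force: 30.0
```

```bash
python3 -c "
from kin import *
meas()"
```

```text
mark 10 -0.0847 [-0.0858 -0.0848 -0.0836] 0.072
dark 8 -0.0659 [-0.0668 -0.0659 -0.0651] 0.071
gap mm 18.8 F [ 6.9  1.  -2. ] t 13.2 w 0.171 gcab [-0.0859 -0.0423  0.1163]
```

>>> {"name": "servo_tool", "arguments": {"commands": [[[1, 3.8, 0, -1.4, 0, 0, 0], [1, 7.5, 0, -2.7, 0, 0, 0], [1, 11.3, 0, -4.1, 0, 0, 0], [1, 15, 0, -5.5, 0, 0, 0], [1, 16.9, 0, -6.2, 0, 0, 0]]]}}

```text
time_s: 13.7
tcp_pos: [0.5652, -0.0244, 0.1088]
ee_rot: [[-0.935, 0.076, 0.345], [0.072, 0.997, -0.025], [-0.346, 0.001, -0.938]]
wrist_force: [10.5, 0.4, -3.7]
gripper_width: 0.172
gripper_force: 30.0
```

```bash
python3 -c "
from kin import *
meas();print(r.sense()['joints'].round(1))"
```

```text
mark 6 -0.0854 [-0.0859 -0.0854 -0.0848] 0.071
dark 8 -0.0831 [-0.0839 -0.0831 -0.0821] 0.072
gap mm 2.2 F [ 9.7  1.4 -4.5] t 13.75 w 0.174 gcab [-0.1035 -0.0421  0.1163]
[  15.6   15.8  -42.1   27.9  -14.5 -136.1]
```

>>> {"name": "servo_tool", "arguments": {"commands": [[[1, 0.9, 0, -0.3, 0, 0, 0], [1, 0.9, 0, -0.3, 0, 0, 0], [1, 0.9, 0, -0.3, 0, 0, 0], [1, 0.9, 0, -0.3, 0, 0, 0], [1, 0.9, 0, -0.3, 0, 0, 0]]]}}

```text
time_s: 14.25
tcp_pos: [0.5646, -0.0244, 0.1088]
ee_rot: [[-0.935, 0.076, 0.345], [0.072, 0.997, -0.025], [-0.346, 0.001, -0.938]]
wrist_force: [10.2, 0.9, -4.3]
gripper_width: 0.175
gripper_force: 30.0
```

Run:
```python
from kin import *
meas();meas(ylo=.074,yhi=.1)
a=r.capture('scene');b=r.capture('top')
o=np.zeros((600,800,3),np.uint8)
o[:,:400]=cv2.resize(a['pixels'][240:315,280:330,::-1],(400,600),interpolation=0)
o[:400,400:]=cv2.resize(b['pixels'][235:285,250:300,::-1],(400,400),interpolation=0)
cv2.imwrite('pics/m5.png',o)
```

```text
mark 4 -0.0855 [-0.0859 -0.0855 -0.085 ] 0.071
dark 7 -0.0836 [-0.0843 -0.0837 -0.083 ] 0.072
gap mm 1.8 F [10.4  0.5 -3.1] t 14.3 w 0.171 gcab [-0.1039 -0.042   0.1163]
mark 18 -0.0845 [-0.0856 -0.0844 -0.0834] 0.099
dark 0 None  
gap mm nan F [10.1  0.  -3.4] t 14.35 w 0.175 gcab [-0.1039 -0.042   0.1163]kin.py:38: RuntimeWarning: Mean of empty slice.
  print('gap mm',((cx[dk].mean()-cx[rm].mean())*1e3).round(1),'F',s['wrist_force'].round(1),'t',s['time_s'],'w',round(s['gripper_width'],3),'gcab',cab(s['tcp_pos']-.008*np.array(s['ee_rot'])[:,2]).round(4))
  ret = ret.dtype.type(ret / rcount)
```

View pics/m5.png

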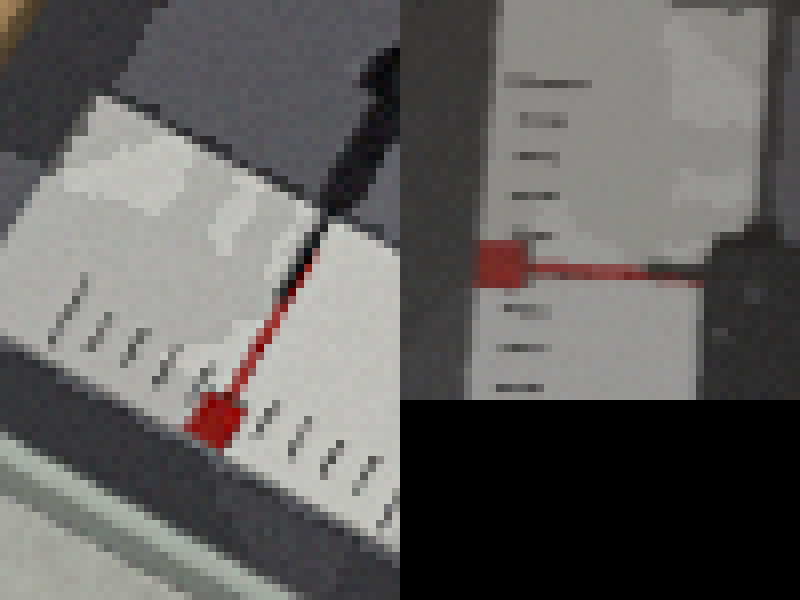

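The pointer overlaps the red line and sits about 1 mm short of its middle. I'll nudge it slightly and hold.

>>> {"name": "servo_tool", "arguments": {"commands": [[[1, 0.7, 0, -0.2, 0, 0, 0], [1, 0.7, 0, -0.2, 0, 0, 0], [1, 0.7, 0, -0.2, 0, 0, 0], [1, 0.7, 0, -0.2, 0, 0, 0], [1, 0.7, 0, -0.2, 0, 0, 0]]]}}

```text
time_s: 14.95
tcp_pos: [0.564, -0.0243, 0.1088]
ee_rot: [[-0.935, 0.076, 0.345], [0.072, 0.997, -0.025], [-0.346, 0.001, -0.938]]
wrist_force: [10.1, 0.8, -4.4]
gripper_width: 0.173
gripper_force: 30.0
```

>>> {"name": "servo_tool", "arguments": {"commands": [[[1, 0, 0, 0, 0, 0, 0], [1, 0, 0, 0, 0, 0, 0], [1, 0, 0, 0, 0, 0, 0], [1, 0, 0, 0, 0, 0, 0], [1, 0, 0, 0, 0, 0, 0]]]}}

```text
time_s: 15.45
tcp_pos: [0.564, -0.0243, 0.1088]
ee_rot: [[-0.935, 0.076, 0.345], [0.072, 0.997, -0.025], [-0.346, 0.001, -0.938]]
wrist_force: [10.3, 1.7, -2.6]
gripper_width: 0.176
gripper_force: 30.0
```

>>> {"name": "servo_tool", "arguments": {"commands": [[[1, 0, 0, 0, 0, 0, 0], [1, 0, 0, 0, 0, 0, 0], [1, 0, 0, 0, 0, 0, 0], [1, 0, 0, 0, 0, 0, 0], [1, 0, 0, 0, 0, 0, 0]]]}}

```text
time_s: 15.95
tcp_pos: [0.564, -0.0243, 0.1088]
ee_rot: [[-0.935, 0.076, 0.345], [0.072, 0.997, -0.025], [-0.346, 0.001, -0.938]]
wrist_force: [9.6, 1.4, -3.3]
gripper_width: 0.177
gripper_force: 30.0
```

>>> {"name": "servo_tool", "arguments": {"commands": [[[1, 0, 0, 0, 0, 0, 0], [1, 0, 0, 0, 0, 0, 0], [1, 0, 0, 0, 0, 0, 0], [1, 0, 0, 0, 0, 0, 0], [1, 0, 0, 0, 0, 0, 0]]]}}

```text
time_s: 16.45
tcp_pos: [0.564, -0.0243, 0.1088]
ee_rot: [[-0.935, 0.076, 0.345], [0.072, 0.997, -0.025], [-0.346, 0.001, -0.938]]
wrist_force: [10.3, 0.3, -4.1]
gripper_width: 0.174
gripper_force: 30.0
```

>>> {"name": "servo_tool", "arguments": {"commands": [[[1, 0, 0, 0, 0, 0, 0], [1, 0, 0, 0, 0, 0, 0], [1, 0, 0, 0, 0, 0, 0], [1, 0, 0, 0, 0, 0, 0], [1, 0, 0, 0, 0, 0, 0]]]}}

```text
time_s: 16.95
tcp_pos: [0.564, -0.0243, 0.1088]
ee_rot: [[-0.935, 0.076, 0.345], [0.072, 0.997, -0.025], [-0.346, 0.001, -0.938]]
wrist_force: [9.9, 0.9, -3.4]
gripper_width: 0.175
gripper_force: 30.0
```

```bash
python3 -c "
from kin import *
meas()"
```

```text
mark 1 -0.0858 [-0.0858 -0.0858 -0.0858] 0.063
dark 9 -0.0843 [-0.0853 -0.0841 -0.0832] 0.072
gap mm 1.5 F [ 9.2  1.  -3.6] t 17.0 w 0.177 gcab [-0.1046 -0.0421  0.1163]
```

>>> {"name": "servo_tool", "arguments": {"commands": [[[1, -2.8, 0, 1, 0, 0, 0], [1, -7.5, 0, 2.7, 0, 0, 0], [1, -12.2, 0, 4.4, 0, 0, 0], [1, -16.9, 0, 6.2, 0, 0, 0], [1, -21.6, 0, 7.9, 0, 0, 0]]]}}

```text
time_s: 17.5
tcp_pos: [0.5864, -0.0265, 0.1087]
ee_rot: [[-0.936, 0.077, 0.345], [0.072, 0.997, -0.026], [-0.346, 0.0, -0.938]]
wrist_force: [6.9, 0.3, -0.7]
gripper_width: 0.174
gripper_force: 30.0
```

>>> {"name": "servo_tool", "arguments": {"commands": [[[1, -4.7, 0, 1.7, 0, 0, 0], [1, -9.4, 0, 3.4, 0, 0, 0], [1, -13.2, 0, 4.8, 0, 0, 0], [1, -16.9, 0, 6.2, 0, 0, 0], [1, -18.8, 0, 6.8, 0, 0, 0]]]}}

```text
time_s: 18.0
tcp_pos: [0.6056, -0.0285, 0.1086]
ee_rot: [[-0.936, 0.077, 0.343], [0.073, 0.997, -0.027], [-0.344, -0.0, -0.939]]
wrist_force: [4.0, 1.1, 2.1]
gripper_width: 0.176
gripper_force: 30.0
```

>>> {"name": "servo_tool", "arguments": {"commands": [[[1, -2.8, 0, 1, 0, 0, 0], [1, -5.6, 0, 2, 0, 0, 0], [1, -8.5, 0, 3.1, 0, 0, 0], [1, -10.5, 0, 3.8, 0, 0, 0], [1, -10.5, 0, 3.8, 0, 0, 0]]]}}

```text
time_s: 18.5
tcp_pos: [0.6158, -0.0296, 0.1085]
ee_rot: [[-0.937, 0.078, 0.342], [0.073, 0.997, -0.028], [-0.343, -0.001, -0.939]]
wrist_force: [2.0, 3.4, 5.8]
gripper_width: 0.177
gripper_force: 30.0
```

```bash
python3 -c "
from kin import *
meas()"
```

```text
mark 10 -0.0847 [-0.0858 -0.0848 -0.0836] 0.072
dark 8 -0.0356 [-0.0365 -0.0356 -0.0346] 0.072
gap mm 49.1 F [1.4 2.8 6.5] t 18.55 w 0.176 gcab [-0.0526 -0.043   0.116 ]
```

The pointer is back at its zero, and the gap reads 49.1 mm as at the start. I'll release and withdraw.

>>> {"name": "servo_tool", "arguments": {"commands": [[[1, 0, 0, 0, 0, 0, 0], [0.8, 0, 0, 0, 0, 0, 0], [0.6, 0, 0, 0, 0, 0, 0], [0.5, 0, 0, 0, 0, 0, 0], [0.5, 0, 0, 0, 0, 0, 0]]]}}

```text
time_s: 19.05
tcp_pos: [0.6138, -0.0308, 0.1065]
ee_rot: [[-0.938, 0.079, 0.337], [0.074, 0.997, -0.03], [-0.338, -0.003, -0.941]]
wrist_force: [-0.2, 1.2, -0.8]
gripper_width: 0.392
gripper_force: 0.0
```

>>> {"name": "servo_tool", "arguments": {"commands": [[[0.5, 0, 0, -8, 0, 0, 0], [0.5, 0, 0, -25, 0, 0, 0], [0.5, 5, 0, -50, 0, 0, 0], [0.5, 20, 0, -85, 0, 0, 0], [0.5, 35, 0, -120, 0, 0, 0]]]}}

```text
time_s: 19.55
tcp_pos: [0.5405, -0.0242, 0.2094]
ee_rot: [[-0.937, 0.079, 0.339], [0.073, 0.997, -0.028], [-0.341, -0.002, -0.94]]
wrist_force: [-0.2, 0.4, 0.9]
gripper_width: 0.502
gripper_force: 0.0
```

>>> {"name": "servo_tool", "arguments": {"commands": [[[0.5, 0, 0, 0, 0, 0, 0], [0.5, 0, 0, 0, 0, 0, 0], [0.5, 0, 0, 0, 0, 0, 0], [0.5, 0, 0, 0, 0, 0, 0], [0.5, 0, 0, 0, 0, 0, 0]]]}}

```text
time_s: 20.05
tcp_pos: [0.542, -0.0241, 0.2076]
ee_rot: [[-0.937, 0.078, 0.339], [0.073, 0.997, -0.029], [-0.34, -0.002, -0.94]]
wrist_force: [0.4, 0.3, -0.4]
gripper_width: 0.5
gripper_force: 0.0
```

Run:
```python
from kin import *
meas()
a=save('scene','pics/s6.png');b=save('top','pics/t6.png')
cv2.imwrite('pics/m6.png',np.hstack([cv2.resize(c['pixels'][...,::-1],(400,300)) for c in(a,b)]))
```

```text
mark 10 -0.0847 [-0.0858 -0.0848 -0.0836] 0.072
dark 8 -0.0356 [-0.0365 -0.0356 -0.0346] 0.072
gap mm 49.1 F [ 0.3 -0.4 -0.3] t 20.1 w 0.503 gcab [-0.1265 -0.0436  0.2153]
```

View pics/m6.png

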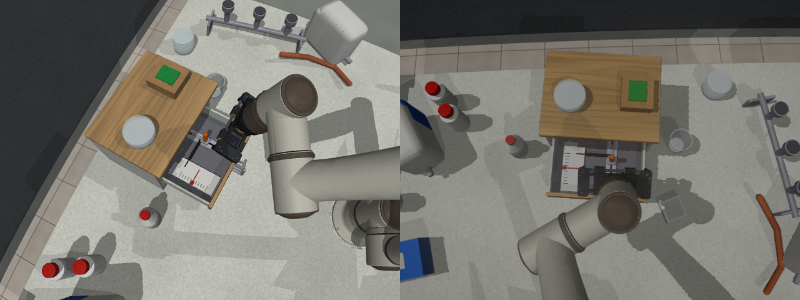

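The picture shows the tray still fully out, with the mark where it was, the pointer at zero, and the bottle, box and cup undisturbed. The gripper is clear of everything.

```bash
python3 -c "
from station import r
print(r.finish_job())"
```

```text
the job is handed in; nothing more can be done
None
```

I handed the job in at about 20 s; no verdict came back, but by my measurements the tray is at its stop, the pointer was held about 1 mm from the red mark for over 2 s and eased back to zero, and the bottle, box and cup look undisturbed.

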